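Clamp a brake pad under a bench hold-down clamp

ROBOT

A 7-joint arm with a two-finger parallel gripper is mounted at the origin on the work surface; the furniture and walls round the work are solid. World frame = base frame: x ahead of the robot, y to its left, z up, the work surface at z = 0. Lengths are in m, angles in degrees, forces in N, time in s.
With the tool pointing down it reaches from about 0.4 to 0.875 m from the base axis. Payload 4.4 kg.
Tool frame: the origin (TCP) lies midway between the tips of the shut fingers; the grasp point (between the pads) lies 19 mm behind it; z points along the fingers, x is the direction in which the jaws open and shut, and the axes are right-handed (so a half turn about z gives the same grasp; the last joint's range is limited). The gripper opens to 85 mm and grips with 20 to 120 N. Pads are 22 mm wide; open, the fingers measure 114 mm over their backs; the gripper's body (76 mm by 85 mm) begins 54 mm behind the grasp point. The pads swing forward as they close: fully open they stand 13 mm farther back than shut.
Start: joints at [64.068, 36.005, 2.206, 86.941, -1.547, 57.084, -1.146], TCP at [0.245, -0.602, 0.231] pointing down, gripper open.
Joint ranges: [-175.42, 175.42], [-21.48, 121.26], [-71.46, 75.88], [10.55, 141.38], [-63.04, 243.04], [13.31, 113.54], [-168.57, 168.57]. Speed limits (degrees/s): [147.25, 147.25, 180, 180, 180, 180, 180].

INTERFACE

Orientations are given as a 3x3 rotation matrix whose columns are the frame's x, y, z axes.
In Python, from plant import ctrl gives the robot as it stands.
- The arm moves only by the tool send_rows, never from a script. Its argument "targets" is a list of rows, each an object of numbers: "tx", "ty", "tz": the shift along the tool's x, y, z in mm; "roll": the turn about the tool's z in degrees; "fingers": the closure, from 0 (fully open) to 1 (shut). In form: [{"tx": .., "ty": .., "tz": .., "roll": .., "fingers": ..}, ...]. A call has exactly 10 rows; each row is the pose to reach, as a shift and turn from the pose commanded when the call began, along the tool's axes at that moment; what a row does not reach only later rows make up. A row lasts 1/10 s, in which the tool goes at most 50 mm and 8.59 degrees, less where a joint would pass 70% of its speed; a pose out of reach is approached as far as the arm can. A call with a gripper value outside its range is refused whole. The fingers move at their own pace and stop on an object; "squeeze" is the grip in N (left out, the last holds). Time passes only in rows, so rows that repeat a pose let the fingers close, or fill a call up. It gives the time, the measured TCP pose, the force and the opening at its end, in the units of the state.
- ctrl.state(): the state, without advancing time (a new reading comes with each control period).
- ctrl.capture(name): name is "scene" or "top" or "wrist"; returns a dict with "image" (480x640x3 uint8, blue, green, red), "intrinsics" (3x3 intrinsics, pixels), "position" and "orientation" of the camera in the world. Camera axes: x right, y down, z forward; pixel columns grow to the right and rows downward; lengths in m; the calibration is good to about 2 mm. The wrist camera is an equidistant fisheye: a pixel r from the principal point sees the ray r / f radians off the axis. A picture is of the moment at which its call begins. There is no depth.
- ctrl.hand_in(): hands the job in, once; it reports no verdict.
The state is a dict: "t": time; "joint_pos": joint angles; "joint_velocities": joint speeds; "joint_torque": joint torques, N m; "tcp_pos": TCP position; "ee_rot": TCP orientation; "force": force on the tool from outside, world axes, zero at the start; "wrist_torque": the same for the moment, N m; "grip_width": finger opening in m.
Only numpy, scipy, OpenCV 4.12 (cv2) and the standard library are available. Lean on these libraries where they do the work, as an engineer would, in place of code of your own. Each camera call takes 0.05 s, during which the arm holds its last target. There are 200 camera calls.

TASK

Clamp the brake pad down on its wooden block, ready for filing. Push the clamp's sliding arm gently down the bar by the wings of its collar until the foot meets the brake pad and the arm tips up and binds; then screw the handle clockwise about half a turn, until it is firmly tight (about 50 N on the brake pad) but the lining is not crushed, and let go. Leave the brake pad where it lies and the oil filter and the bearing alone.

Things in the scene. Friction and masses are not known exactly. Their poses are not given: they have to be found in the camera images.
- clamp: F-type hold-down clamp fixed to the bench: an upright flat steel bar 10 x 24 mm, its top 171 mm above the bench, in a grey foot. On it slides a dark steel collar with a level arm; a screw with a wooden handle stands upright at the arm's outer end. Origin on the bar's centre line at bench height; x along the arm towards the handle, y along the collar's wings, z up.
- wing_left (a point): Middle of the flat upper face of one wing of the collar (plate 24 mm in x, 34 mm in y, 8 mm thick), 40 mm in the clamp's +y from the bar's centre line. Pressed down here (x level with the bar) the collar slides, with 5 to 9 N; pressed farther out along the arm or on the handle it jams. It stays at any height by itself. The bar stands up to 46 mm above the wing.
- wing_right (a point): The same on the other wing, 40 mm in -y from the bar's centre line (80 mm from wing_left).
- handle_grip (a point): On the handle's axis, where to grip it: upright round wooden grip 29 to 31 mm across, 56 mm long; point 24 mm below its top, 32 mm above its lower end, 49 mm above the top of the arm's end (30 mm across) at the start; 100 mm from the bar's centre line. Clockwise turning (seen from above) feeds screw, handle and foot down 1.6 mm per radian. Turns with the handle.
- foot_face (a point): Centre of the flat lower face of the screw's foot (steel, 20 mm across), 113 mm below handle_grip; it presses on the brake pad. It turns with the handle.
- jaw (a joint): Position of the collar on the bar (m): 0 at the top, grows as it is pushed down; the foot sinks by as much.
- jaw_tilt (a joint): Tilt of the arm on the bar (rad) within the collar's play: about -0.04 (outer end hangs down) while free; about +0.045 (outer end up, collar bound on the bar) once the collar has been pushed down with the foot resting on the work. As the screw is tightened it rises further, about 0.0008 rad per N on the brake pad (about 0.075 to 0.08 at 50 N).
- handle (a joint): Turn of the handle (rad), 0 at the start (fully backed off), grows clockwise seen from above; stop at 8. With the collar bound and the foot on the work each radian adds about 12 N on the brake pad; half a turn gives about 50 N. It holds where it is left.
- foot: The screw's foot, a flat steel disc 20 mm across at the screw's lower end; origin on the axis, 8 mm above its lower face. It turns with the handle.
- collar: The collar with its two wings, 26 x 39 x 34 mm without them; origin at the bar's centre, 17 mm below the wings' upper faces. Keep the push on it below 35 N; once bound it hardly gives.
- brake_pad: The brake pad: steel back plate 48 x 108 x 5 mm below, dark lining (about 38 x 92 mm) on it, 12 mm thick in all, 0.27 kg, loose; lies flat on the block under the foot; origin at the centre of its underside, y along its length.
- brake_pad_centre (a point): Centre of the brake pad, 6 mm below its upper face.
- block_top (a point): Centre of the upper face of the wooden block under the brake pad, 100 x 160 mm (y along its length), fixed, 54 to 60 mm above the bench. The brake pad's upper face is 12 mm above it.
- oil_filter_centre (a point): Bystander: oil filter, upright cylinder 70 mm across, 89 mm tall; its centre.
- bearing_centre (a point): Bystander: ball bearing lying flat, 52 mm across, 14 mm thick; its centre.

How it is judged:
By the outcome, as a careful person would: the job done as asked, in the order asked, and still so for the second after the job is handed in, with the robot touching nothing.
It also fails if it takes over 61 s, if anything falls off the work surface, if the arm or the gripper's body presses on something with over 40 N, if the wrist force passes 120 N, or if a joint passes its speed limit or range.

## Working session

There is one attempt and no reset: what is moved stays moved. The work goes in short steps, Python scripts to look and compute and a tool call to move; the robot and the scene stay as the last step left them, time stands still between calls to the robot, and variables do not carry over. Pictures are saved under pics/ and viewed, on a budget of 10 in all, crops included, one or two more only if the job needs it, and the job is handed in when it is done.

Besides the shell and the picture viewer there is one more tool, called after ">>>" in YAML: its name, and indented under it one key for each argument. send_rows: Moves the arm, as the interface text tells. Its arguments: {"type":"object","properties":{"targets":{"type":"array","items":{"type":"object","properties":{"tx":{"type":"number"},"ty":{"type":"number"},"tz":{"type":"number"},"roll":{"type":"number"},"fingers":{"type":"number"}}}},"squeeze":{"type":"number"}},"required":["targets"]}

```bash
mkdir -p pics; ls
python3 - <<'E'
from plant import ctrl
import cv2,numpy as np
np.set_printoptions(precision=4,suppress=True)
s=ctrl.state()
print(s)
for n in("scene","top"):
    c=ctrl.capture(n); cv2.imwrite(f"pics/{n}0.png",c["image"]); print(n,c["intrinsics"],c["position"],c["orientation"])
    np.savez(f"{n}0.npz",**c)
E
```

```text
pics
{'t': 0.0, 'joint_pos': array([64.0679, 36.0595,  2.2044, 86.9967, -1.5473, 57.0833, -1.147 ]), 'joint_velocities': array([ 0.0036, -0.0515,  0.0274,  0.0841,  0.053 ,  0.0668, -0.0783]), 'joint_torque': array([ -0.0004, -56.3397,   1.226 , -19.3444,   0.011 ,   0.0104,
        -0.    ]), 'tcp_pos': array([ 0.245 , -0.6014,  0.2304]), 'ee_rot': array([[ 0.3772, -0.9261, -0.0008],
       [-0.9261, -0.3772,  0.0018],
       [-0.0019,  0.    , -1.    ]]), 'force': array([-0.4192, -0.2262,  1.0376]), 'wrist_torque': array([-0.0087,  0.0238, -0.0415]), 'grip_width': 0.08554355172915211}
scene [[491.6591   0.     320.0582]
 [  0.     491.6591 241.63  ]
 [  0.       0.       1.    ]] [0.1887 0.1296 0.8866] [[-0.5127 -0.7311  0.4501]
 [-0.8585  0.444  -0.2567]
 [-0.0122 -0.5181 -0.8553]]
top [[489.6178   0.     325.2111]
 [  0.     489.6178 236.9574]
 [  0.       0.       1.    ]] [ 0.4467 -0.0629  1.0409] [[-0.0167 -0.9919  0.126 ]
 [-0.999   0.0113 -0.043 ]
 [ 0.0412 -0.1266 -0.9911]]
```

View pics/scene0.png

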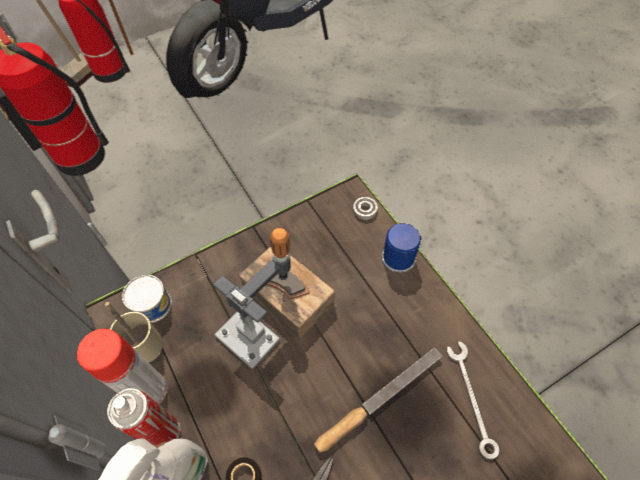

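View pics/top0.png

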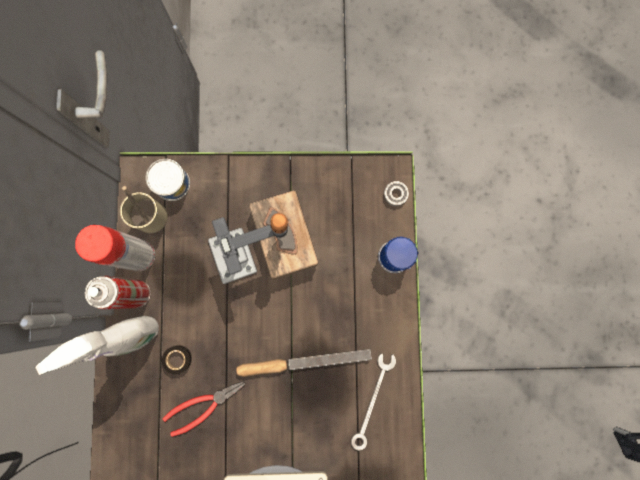

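The scene view shows the clamp bar at about (238,297), the orange handle at (280,243), the block at (290,290), the filter at (402,246) and the bearing at (365,208). In the top view the bar is at about (232,243), the handle top at (279,221), and the wing ends near (220,226) and (236,270). I'll take one enlarged crop of both views.

Run:
```python
import cv2,numpy as np
a=cv2.imread("pics/scene0.png")[215:375,200:340]; b=cv2.imread("pics/top0.png")[185:290,195:325]
f=lambda i,k:cv2.resize(i,None,fx=k,fy=k,interpolation=cv2.INTER_CUBIC)
A=f(a,3);B=f(b,3); H=max(len(A),len(B)); o=np.zeros((H,A.shape[1]+B.shape[1],3),np.uint8)
o[:len(A),:A.shape[1]]=A;o[:len(B),A.shape[1]:]=B;print(o.shape);cv2.imwrite("pics/c0.png",o[:, :])
for n in("scene","top"):
    i=cv2.imread(f"pics/{n}0.png");h=cv2.cvtColor(i,cv2.COLOR_BGR2HSV)
    m=cv2.inRange(h,(5,170,110),(18,255,255)); m[:180]=0;m[300:]=0;m[:,:200]=0;m[:,340:]=0
    c=max(cv2.findContours(m,0,1)[0],key=cv2.contourArea);print(n,cv2.boundingRect(c),cv2.minEnclosingCircle(c),cv2.fitEllipse(c))
```

```text
(480, 810, 3)
scene (279, 242, 3, 4) ((280.5, 243.5), 1.581238865852356) ((280.5, 243.5), (0.8164966106414795, 1.4142135381698608), 0.0)Traceback (most recent call last):
  File "<stdin>", line 9, in <module>
ValueError: max() iterable argument is empty
```

View pics/c0.png

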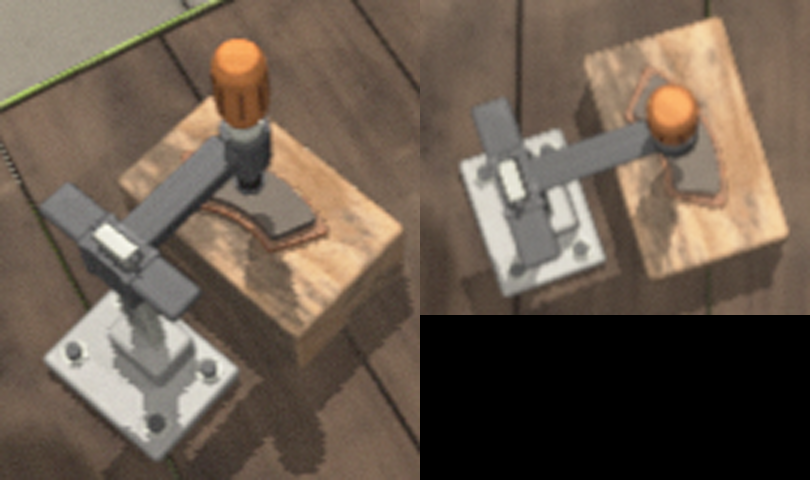

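```bash
cat > h.py <<'E'
import numpy as np
np.set_printoptions(precision=4,suppress=True)
def ray(c,u,v):
    K=c["intrinsics"]; d=np.array([(u-K[0,2])/K[0,0],(v-K[1,2])/K[1,1],1]); d=c["orientation"]@d
    return c["position"],d/np.linalg.norm(d)
def tri(*rs):
    A=sum(np.eye(3)-np.outer(d,d) for p,d in rs); b=sum((np.eye(3)-np.outer(d,d))@p for p,d in rs)
    x=np.linalg.solve(A,b); return x,[np.linalg.norm(np.cross(x-p,d))*1e3 for p,d in rs]
def plane(r,z): return r[0]+r[1]*(z-r[0][2])/r[1][2]
E
python3 - <<'E'
from h import *
from plant import ctrl
S=np.load("scene0.npz");T=np.load("top0.npz")
for n,a,b in [("bar",(239,296),(225.7,245.7)),("handtop",(279.7,235),(279.3,220.7)),("wingA",(220,281.7),(218.3,219.7)),("wingB",(260,315),(235.3,271.5))]:
    x,e=tri(ray(S,*a),ray(T,*b));print(n,x,e)
print(plane(ray(S,239,296),.171),plane(ray(T,225.7,245.7),.171))
c=ctrl.capture("wrist");s=ctrl.state();print(c["intrinsics"],s["ee_rot"].T@(c["position"]-s["tcp_pos"]),s["ee_rot"].T@c["orientation"])
E
```

```text
bar [0.544  0.0769 0.1724] [np.float64(0.9841069970173854), np.float64(0.9841069970174762)]
handtop [ 0.5791 -0.0208  0.2269] [np.float64(0.8777833909021184), np.float64(0.8777833909019821)]
wingA [0.5929 0.0923 0.1558] [np.float64(0.19898903967378462), np.float64(0.19898903967372317)]
wingB [0.4991 0.0615 0.1674] [np.float64(2.2934217824493377), np.float64(2.2934217824493177)]
[0.5453 0.0776 0.171 ] [0.5437 0.0763 0.171 ]
[[371.6483   0.     315.7968]
 [  0.     371.6483 242.1429]
 [  0.       0.       1.    ]] [-0.0003 -0.0713 -0.1428] [[ 1.      0.0003 -0.001 ]
 [-0.      0.9602  0.2793]
 [ 0.0011 -0.2793  0.9602]]
```

>>> send_rows:
  targets:
    - {"tx": 0, "ty": 0, "tz": -40, "roll": 0, "fingers": 0.22}
    - {"tx": -515, "ty": -532, "tz": -65, "roll": -86, "fingers": 0.22}
    - {"tx": -515, "ty": -532, "tz": -65, "roll": -86, "fingers": 0.22}
    - {"tx": -515, "ty": -532, "tz": -65, "roll": -86, "fingers": 0.22}
    - {"tx": -515, "ty": -532, "tz": -65, "roll": -86, "fingers": 0.22}
    - {"tx": -515, "ty": -532, "tz": -65, "roll": -86, "fingers": 0.22}
    - {"tx": -515, "ty": -532, "tz": -65, "roll": -86, "fingers": 0.22}
    - {"tx": -515, "ty": -532, "tz": -65, "roll": -86, "fingers": 0.22}
    - {"tx": -515, "ty": -532, "tz": -65, "roll": -86, "fingers": 0.22}
    - {"tx": -515, "ty": -532, "tz": -65, "roll": -86, "fingers": 0.22}

```text
t: 1.15
tcp_pos: [0.4268, -0.1885, 0.2867]
ee_rot: [[0.985, 0.171, 0.0], [0.171, -0.985, -0.0], [0.0, 0.0, -1.0]]
force: [0.8, -0.2, 0.3]
grip_width: 0.0671
```

>>> send_rows:
  targets:
    - {"tx": 145, "ty": -215, "tz": 0, "roll": -7, "fingers": 0.22}
    - {"tx": 145, "ty": -215, "tz": 0, "roll": -7, "fingers": 0.22}
    - {"tx": 145, "ty": -215, "tz": 0, "roll": -7, "fingers": 0.22}
    - {"tx": 145, "ty": -215, "tz": 0, "roll": -7, "fingers": 0.22}
    - {"tx": 145, "ty": -215, "tz": 0, "roll": -7, "fingers": 0.22}
    - {"tx": 145, "ty": -215, "tz": 0, "roll": -7, "fingers": 0.22}
    - {"tx": 145, "ty": -215, "tz": 0, "roll": -7, "fingers": 0.22}
    - {"tx": 145, "ty": -215, "tz": 0, "roll": -7, "fingers": 0.22}
    - {"tx": 145, "ty": -215, "tz": 0, "roll": -7, "fingers": 0.22}
    - {"tx": 145, "ty": -215, "tz": 0, "roll": -7, "fingers": 0.22}

```text
t: 2.15
tcp_pos: [0.5337, 0.0436, 0.2866]
ee_rot: [[0.96, 0.281, -0.0], [0.281, -0.96, -0.001], [-0.0, 0.001, -1.0]]
force: [-0.5, 0.4, -0.1]
grip_width: 0.0662
```

Run:
```python
from h import *
from plant import ctrl
import cv2
c=ctrl.capture("wrist");s=ctrl.state();np.savez("w1.npz",**c)
cv2.imwrite("pics/w1.png",c["image"]);print(s["tcp_pos"],s["ee_rot"][:,0],s["joint_pos"],s["force"],s["grip_width"])
```

```text
[0.5337 0.0439 0.2866] [ 0.9595  0.2816 -0.0002] [ 10.877   24.7973 -26.9617 100.5889  13.0464  57.7202  -4.6088] [ 0.2103  0.054  -0.6894] 0.06668990873000144
```

View pics/w1.png

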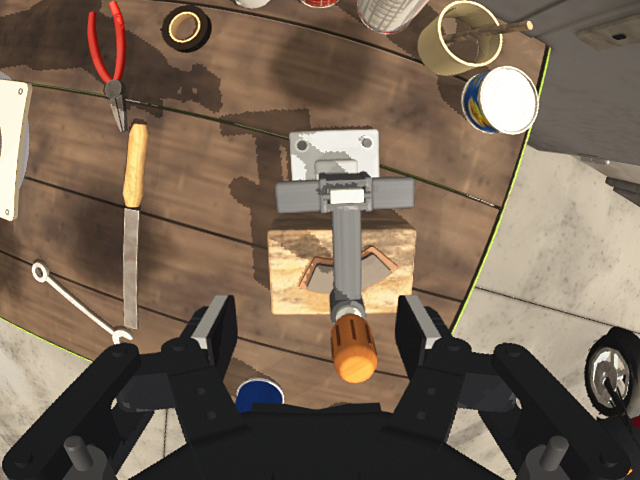

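The wrist view shows the bar top at about (348,196), the wing ends at (277,195) and (413,193), the handle top at (356,364), and the fingers below them. I'll cast the wrist rays.

```bash
cat >> h.py <<'E'
def fray(c,u,v):
    K=c["intrinsics"]; a=np.array([(u-K[0,2])/K[0,0],(v-K[1,2])/K[1,1]]); t=np.linalg.norm(a)
    return c["position"],c["orientation"]@np.r_[a/t*np.sin(t),np.cos(t)]
E
python3 - <<'E'
from h import *
W=np.load("w1.npz");S=np.load("scene0.npz");T=np.load("top0.npz")
b=plane(fray(W,348,196),.171);L=plane(fray(W,277,195),.163);R=plane(fray(W,413,193),.163);print(b,L,R,(L+R)/2,np.degrees(np.arctan2(*(R-L)[1::-1])),np.linalg.norm(R-L))
print(tri(fray(W,277,195),ray(S,260,315),ray(T,235.3,271.5)),tri(fray(W,413,193),ray(S,220,281.7),ray(T,218.3,219.7)))
print(tri(fray(W,355,366),ray(S,279.7,235),ray(T,279.3,220.7)))
E
```

```text
[0.5472 0.0788 0.171 ] [0.4986 0.064  0.163 ] [0.594  0.0943 0.163 ] [0.5463 0.0792 0.163 ] 17.588621094913385 0.10008250636302674
(array([0.4993, 0.0625, 0.1652]), [np.float64(1.9495410529927308), np.float64(2.1248105100070434), np.float64(2.8958638685199722)]) (array([0.5947, 0.0929, 0.1538]), [np.float64(2.1515172216702703), np.float64(1.0887965636593173), np.float64(1.2988076930283392)])
(array([ 0.5799, -0.0208,  0.2246]), [np.float64(0.5204217966944382), np.float64(0.9772375725289226), np.float64(1.1311820594996174)])
```

>>> send_rows:
  targets:
    - {"tx": 11, "ty": -15, "tz": 0, "roll": -1.5, "fingers": 0.28}
    - {"tx": 21.5, "ty": -29, "tz": 0, "roll": -1.5, "fingers": 0.28}
    - {"tx": 21.5, "ty": -29, "tz": 10, "roll": -1.5, "fingers": 0.28}
    - {"tx": 21.5, "ty": -29, "tz": 30, "roll": -1.5, "fingers": 0.28}
    - {"tx": 21.5, "ty": -29, "tz": 50, "roll": -1.5, "fingers": 0.28}
    - {"tx": 21.5, "ty": -29, "tz": 70, "roll": -1.5, "fingers": 0.28}
    - {"tx": 21.5, "ty": -29, "tz": 85, "roll": -1.5, "fingers": 0.28}
    - {"tx": 21.5, "ty": -29, "tz": 95, "roll": -1.5, "fingers": 0.28}
    - {"tx": 21.5, "ty": -29, "tz": 100, "roll": -1.5, "fingers": 0.28}
    - {"tx": 21.5, "ty": -29, "tz": 100, "roll": -1.5, "fingers": 0.28}

```text
t: 3.2
tcp_pos: [0.5461, 0.0794, 0.1859]
ee_rot: [[0.951, 0.309, -0.001], [0.309, -0.951, -0.0], [-0.001, -0.0, -1.0]]
force: [-0.1, -1.1, -0.3]
grip_width: 0.0614
```

Run:
```python
from h import *
from plant import ctrl
import cv2
c=ctrl.capture("wrist");s=ctrl.state();np.savez("w2.npz",**c)
cv2.imwrite("pics/w2.png",c["image"]);print(s["tcp_pos"],s["ee_rot"],s["force"],s["grip_width"])
```

```text
[0.5465 0.0796 0.1866] [[ 0.951   0.3093  0.0001]
 [ 0.3093 -0.951   0.0001]
 [ 0.0001 -0.     -1.    ]] [-0.8526 -0.2878 -0.0819] 0.06122941263468071
```

View pics/w2.png

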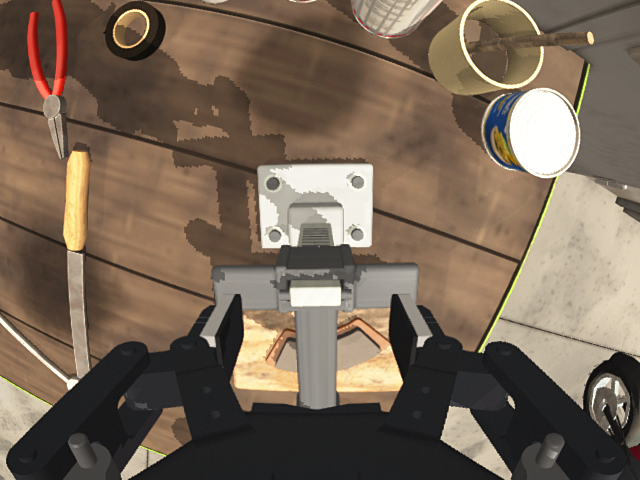

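The bar top is at (316,292), the wings run from (214,286) to (418,284), and both fingertips are just above the wings and symmetric about the bar.

Run:
```python
from h import *
W=np.load("w2.npz")
R=np.array([[.951,.3093,0],[.3093,-.951,0],[0,0,-1]]);t=np.array([.5463,.0795,.1863])
for u,v,z in [(316,292,.171),(214,286,.16),(418,284,.16)]:
    p=plane(fray(W,u,v),z);print(p,R.T@(p-t)*1e3)
```

```text
[0.546  0.0809 0.171 ] [ 0.1458 -1.4088 15.3   ]
[0.4976 0.0628 0.16  ] [-51.4386   0.8425  26.3   ]
[0.5953 0.0957 0.16  ] [51.6262 -0.2814 26.3   ]
```

>>> send_rows:
  targets:
    - {"tx": 0, "ty": -1, "tz": 5, "roll": 0, "fingers": 0.28}
    - {"tx": 0, "ty": -1, "tz": 10, "roll": 0, "fingers": 0.28}
    - {"tx": 0, "ty": -1, "tz": 14, "roll": 0, "fingers": 0.28}
    - {"tx": 0, "ty": -1, "tz": 17, "roll": 0, "fingers": 0.28}
    - {"tx": 0, "ty": -1, "tz": 19, "roll": 0, "fingers": 0.28}
    - {"tx": 0, "ty": -1, "tz": 21, "roll": 0, "fingers": 0.28}
    - {"tx": 0, "ty": -1, "tz": 22, "roll": 0, "fingers": 0.28}
    - {"tx": 0, "ty": -1, "tz": 23, "roll": 0, "fingers": 0.28}
    - {"tx": 0, "ty": -1, "tz": 24, "roll": 0, "fingers": 0.28}
    - {"tx": 0, "ty": -1, "tz": 25, "roll": 0, "fingers": 0.28}

```text
t: 4.25
tcp_pos: [0.5461, 0.0805, 0.1615]
ee_rot: [[0.951, 0.309, 0.0], [0.309, -0.951, 0.0], [0.0, 0.0, -1.0]]
force: [0.1, -0.3, -0.6]
grip_width: 0.0618
```

>>> send_rows:
  targets:
    - {"tx": 0, "ty": 0, "tz": 1, "roll": 0, "fingers": 0.28}
    - {"tx": 0, "ty": 0, "tz": 2, "roll": 0, "fingers": 0.28}
    - {"tx": 0, "ty": 0, "tz": 3, "roll": 0, "fingers": 0.28}
    - {"tx": 0, "ty": 0, "tz": 4, "roll": 0, "fingers": 0.28}
    - {"tx": 0, "ty": 0, "tz": 5, "roll": 0, "fingers": 0.28}
    - {"tx": 0, "ty": 0, "tz": 6, "roll": 0, "fingers": 0.28}
    - {"tx": 0, "ty": 0, "tz": 7, "roll": 0, "fingers": 0.28}
    - {"tx": 0, "ty": 0, "tz": 8, "roll": 0, "fingers": 0.28}
    - {"tx": 0, "ty": 0, "tz": 9, "roll": 0, "fingers": 0.28}
    - {"tx": 0, "ty": 0, "tz": 10, "roll": 0, "fingers": 0.28}

```text
t: 5.25
tcp_pos: [0.5461, 0.0805, 0.1523]
ee_rot: [[0.951, 0.309, 0.001], [0.309, -0.951, -0.0], [0.0, 0.0, -1.0]]
force: [-1.5, -1.0, 7.8]
grip_width: 0.0612
```

>>> send_rows:
  targets:
    - {"tx": 0, "ty": 0, "tz": 1, "roll": 0, "fingers": 0.28}
    - {"tx": 0, "ty": 0, "tz": 2, "roll": 0, "fingers": 0.28}
    - {"tx": 0, "ty": 0, "tz": 3, "roll": 0, "fingers": 0.28}
    - {"tx": 0, "ty": 0, "tz": 4, "roll": 0, "fingers": 0.28}
    - {"tx": 0, "ty": 0, "tz": 5, "roll": 0, "fingers": 0.28}
    - {"tx": 0, "ty": 0, "tz": 6, "roll": 0, "fingers": 0.28}
    - {"tx": 0, "ty": 0, "tz": 7, "roll": 0, "fingers": 0.28}
    - {"tx": 0, "ty": 0, "tz": 8, "roll": 0, "fingers": 0.28}
    - {"tx": 0, "ty": 0, "tz": 8, "roll": 0, "fingers": 0.28}
    - {"tx": 0, "ty": 0, "tz": 8, "roll": 0, "fingers": 0.28}

```text
t: 6.25
tcp_pos: [0.5461, 0.0805, 0.1442]
ee_rot: [[0.951, 0.309, 0.0], [0.309, -0.951, -0.0], [0.0, 0.0, -1.0]]
force: [-1.4, -0.2, 5.3]
grip_width: 0.0615
```

Run:
```python
from h import *
from plant import ctrl
import cv2
s=ctrl.state();print(s["tcp_pos"],s["force"],s["wrist_torque"])
c=ctrl.capture("scene");np.savez("s3.npz",**c)
a=c["image"][215:375,200:340];b=cv2.imread("pics/scene0.png")[215:375,200:340]
f=lambda i:cv2.resize(i,None,fx=2.8,fy=2.8,interpolation=cv2.INTER_CUBIC)
cv2.imwrite("pics/s3.png",np.hstack([f(b),f(a)]))
```

```text
[0.5461 0.0805 0.1442] [-1.4199 -0.2489  5.3013] [-0.0764  0.3987 -0.0397]
```

View pics/s3.png

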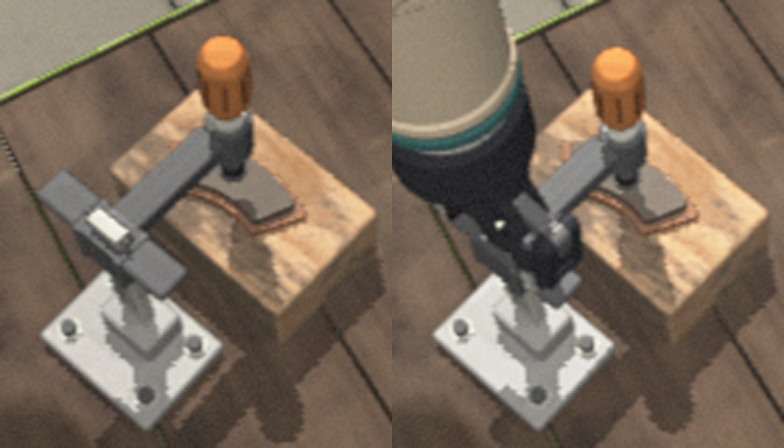

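The handle and arm have sunk about 10 zoomed pixels, roughly 11 mm. The fingers sit on the wings and the foot still hovers above the pad, so I'll go on slowly.

>>> send_rows:
  targets:
    - {"tx": 0, "ty": 0, "tz": 0.6, "roll": 0, "fingers": 0.28}
    - {"tx": 0, "ty": 0, "tz": 1.2, "roll": 0, "fingers": 0.28}
    - {"tx": 0, "ty": 0, "tz": 1.8, "roll": 0, "fingers": 0.28}
    - {"tx": 0, "ty": 0, "tz": 2.4, "roll": 0, "fingers": 0.28}
    - {"tx": 0, "ty": 0, "tz": 3, "roll": 0, "fingers": 0.28}
    - {"tx": 0, "ty": 0, "tz": 3.6, "roll": 0, "fingers": 0.28}
    - {"tx": 0, "ty": 0, "tz": 4.2, "roll": 0, "fingers": 0.28}
    - {"tx": 0, "ty": 0, "tz": 4.8, "roll": 0, "fingers": 0.28}
    - {"tx": 0, "ty": 0, "tz": 5.4, "roll": 0, "fingers": 0.28}
    - {"tx": 0, "ty": 0, "tz": 6, "roll": 0, "fingers": 0.28}

```text
t: 7.3
tcp_pos: [0.5461, 0.0805, 0.1383]
ee_rot: [[0.951, 0.309, 0.001], [0.309, -0.951, -0.0], [0.0, 0.0, -1.0]]
force: [-1.9, 0.6, 7.5]
grip_width: 0.0622
```

>>> send_rows:
  targets:
    - {"tx": 0, "ty": 0, "tz": 0.4, "roll": 0, "fingers": 0.28}
    - {"tx": 0, "ty": 0, "tz": 0.8, "roll": 0, "fingers": 0.28}
    - {"tx": 0, "ty": 0, "tz": 1.2, "roll": 0, "fingers": 0.28}
    - {"tx": 0, "ty": 0, "tz": 1.6, "roll": 0, "fingers": 0.28}
    - {"tx": 0, "ty": 0, "tz": 2, "roll": 0, "fingers": 0.28}
    - {"tx": 0, "ty": 0, "tz": 2.4, "roll": 0, "fingers": 0.28}
    - {"tx": 0, "ty": 0, "tz": 2.8, "roll": 0, "fingers": 0.28}
    - {"tx": 0, "ty": 0, "tz": 3.2, "roll": 0, "fingers": 0.28}
    - {"tx": 0, "ty": 0, "tz": 3.6, "roll": 0, "fingers": 0.28}
    - {"tx": 0, "ty": 0, "tz": 4, "roll": 0, "fingers": 0.28}

```text
t: 8.3
tcp_pos: [0.5461, 0.0805, 0.1343]
ee_rot: [[0.951, 0.309, 0.001], [0.309, -0.951, -0.0], [0.0, 0.0, -1.0]]
force: [-1.4, -0.4, 6.8]
grip_width: 0.0612
```

>>> send_rows:
  targets:
    - {"tx": 0, "ty": 0, "tz": 0.4, "roll": 0, "fingers": 0.28}
    - {"tx": 0, "ty": 0, "tz": 0.8, "roll": 0, "fingers": 0.28}
    - {"tx": 0, "ty": 0, "tz": 1.2, "roll": 0, "fingers": 0.28}
    - {"tx": 0, "ty": 0, "tz": 1.6, "roll": 0, "fingers": 0.28}
    - {"tx": 0, "ty": 0, "tz": 2, "roll": 0, "fingers": 0.28}
    - {"tx": 0, "ty": 0, "tz": 2.4, "roll": 0, "fingers": 0.28}
    - {"tx": 0, "ty": 0, "tz": 2.8, "roll": 0, "fingers": 0.28}
    - {"tx": 0, "ty": 0, "tz": 3.2, "roll": 0, "fingers": 0.28}
    - {"tx": 0, "ty": 0, "tz": 3.6, "roll": 0, "fingers": 0.28}
    - {"tx": 0, "ty": 0, "tz": 4, "roll": 0, "fingers": 0.28}

```text
t: 9.3
tcp_pos: [0.5461, 0.0805, 0.1303]
ee_rot: [[0.951, 0.309, 0.001], [0.309, -0.951, -0.0], [0.0, 0.0, -1.0]]
force: [-2.1, -0.3, 6.9]
grip_width: 0.0615
```

Run:
```python
from h import *
from plant import ctrl
import cv2
s=ctrl.state();print(s["tcp_pos"],s["force"],s["wrist_torque"])
c=ctrl.capture("scene");np.savez("s4.npz",**c)
a=c["image"][215:375,200:340];b=np.load("s3.npz")["image"][215:375,200:340]
f=lambda i:cv2.resize(i,None,fx=2.8,fy=2.8,interpolation=cv2.INTER_CUBIC)
cv2.imwrite("pics/s4.png",np.hstack([f(b),f(a)]))
```

```text
[0.5461 0.0805 0.1303] [-2.132  -0.3049  6.913 ] [-0.0885  0.4452  0.0434]
```

View pics/s4.png

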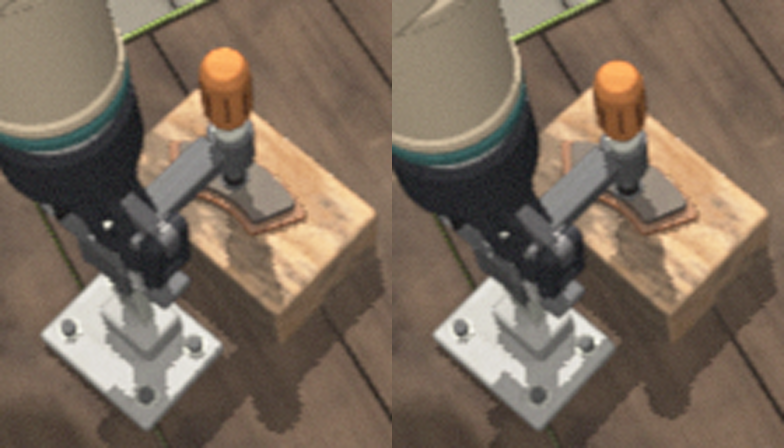

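The handle has sunk another 14 zoomed pixels over 14 mm of travel, and the foot is close to the lining. I'll continue in small steps.

>>> send_rows:
  targets:
    - {"tx": 0, "ty": 0, "tz": 0.3, "roll": 0, "fingers": 0.28}
    - {"tx": 0, "ty": 0, "tz": 0.6, "roll": 0, "fingers": 0.28}
    - {"tx": 0, "ty": 0, "tz": 0.9, "roll": 0, "fingers": 0.28}
    - {"tx": 0, "ty": 0, "tz": 1.2, "roll": 0, "fingers": 0.28}
    - {"tx": 0, "ty": 0, "tz": 1.5, "roll": 0, "fingers": 0.28}
    - {"tx": 0, "ty": 0, "tz": 1.8, "roll": 0, "fingers": 0.28}
    - {"tx": 0, "ty": 0, "tz": 2.1, "roll": 0, "fingers": 0.28}
    - {"tx": 0, "ty": 0, "tz": 2.4, "roll": 0, "fingers": 0.28}
    - {"tx": 0, "ty": 0, "tz": 2.7, "roll": 0, "fingers": 0.28}
    - {"tx": 0, "ty": 0, "tz": 3, "roll": 0, "fingers": 0.28}

```text
t: 10.35
tcp_pos: [0.546, 0.0808, 0.1271]
ee_rot: [[0.951, 0.309, 0.0], [0.309, -0.951, 0.0], [0.0, -0.0, -1.0]]
force: [-2.4, 0.1, 5.7]
grip_width: 0.0612
```

>>> send_rows:
  targets:
    - {"tx": 0, "ty": 0, "tz": 0.3, "roll": 0, "fingers": 0.28}
    - {"tx": 0, "ty": 0, "tz": 0.6, "roll": 0, "fingers": 0.28}
    - {"tx": 0, "ty": 0, "tz": 0.9, "roll": 0, "fingers": 0.28}
    - {"tx": 0, "ty": 0, "tz": 1.2, "roll": 0, "fingers": 0.28}
    - {"tx": 0, "ty": 0, "tz": 1.5, "roll": 0, "fingers": 0.28}
    - {"tx": 0, "ty": 0, "tz": 1.8, "roll": 0, "fingers": 0.28}
    - {"tx": 0, "ty": 0, "tz": 2.1, "roll": 0, "fingers": 0.28}
    - {"tx": 0, "ty": 0, "tz": 2.4, "roll": 0, "fingers": 0.28}
    - {"tx": 0, "ty": 0, "tz": 2.7, "roll": 0, "fingers": 0.28}
    - {"tx": 0, "ty": 0, "tz": 3, "roll": 0, "fingers": 0.28}

```text
t: 11.35
tcp_pos: [0.5458, 0.0813, 0.1242]
ee_rot: [[0.951, 0.31, 0.0], [0.31, -0.951, 0.001], [0.0, -0.001, -1.0]]
force: [-1.6, 1.1, 6.9]
grip_width: 0.0616
```

>>> send_rows:
  targets:
    - {"tx": 0, "ty": 0, "tz": 0.3, "roll": 0, "fingers": 0.28}
    - {"tx": 0, "ty": 0, "tz": 0.6, "roll": 0, "fingers": 0.28}
    - {"tx": 0, "ty": 0, "tz": 0.9, "roll": 0, "fingers": 0.28}
    - {"tx": 0, "ty": 0, "tz": 1.2, "roll": 0, "fingers": 0.28}
    - {"tx": 0, "ty": 0, "tz": 1.5, "roll": 0, "fingers": 0.28}
    - {"tx": 0, "ty": 0, "tz": 1.8, "roll": 0, "fingers": 0.28}
    - {"tx": 0, "ty": 0, "tz": 2.1, "roll": 0, "fingers": 0.28}
    - {"tx": 0, "ty": 0, "tz": 2.4, "roll": 0, "fingers": 0.28}
    - {"tx": 0, "ty": 0, "tz": 2.7, "roll": 0, "fingers": 0.28}
    - {"tx": 0, "ty": 0, "tz": 3, "roll": 0, "fingers": 0.28}

```text
t: 12.35
tcp_pos: [0.5457, 0.0817, 0.1212]
ee_rot: [[0.951, 0.31, 0.0], [0.31, -0.951, 0.001], [0.0, -0.001, -1.0]]
force: [-2.4, 1.5, 7.0]
grip_width: 0.0617
```

Run:
```python
from h import *
from plant import ctrl
import cv2
s=ctrl.state();print(s["tcp_pos"],s["force"],s["wrist_torque"])
c=ctrl.capture("scene");np.savez("s5.npz",**c)
f=lambda n:np.load(n)["image"]
# handle centroid per stage
for n in("scene0.npz","s3.npz","s4.npz","s5.npz"):
    h=cv2.cvtColor(f(n),cv2.COLOR_BGR2HSV)[222:272,268:300]
    m=cv2.inRange(h,(4,150,90),(18,255,255)); k,l,st,ce=cv2.connectedComponentsWithStats(m); 
    if k>1:
        i=1+np.argmax(st[1:,4]);print(n,st[i],ce[i])
```

```text
[0.5457 0.0817 0.1212] [-2.3552  1.4803  6.951 ] [0.3483 0.6255 0.0273]
scene0.npz [  3   6  18  29 416] [11.476  19.5697]
s3.npz [  3  10  19  29 387] [12.2972 24.124 ]
s4.npz [  5  15  17  28 376] [12.9415 28.1144]
s5.npz [  2  18  19  26 360] [10.7139 30.25  ]
```

The handle's top is now swinging towards the bar, 2 px to the left, so the foot has met the pad and the arm is tipping. From here I'll take finer steps.

>>> send_rows:
  targets:
    - {"tx": 0, "ty": 0, "tz": 0.2, "roll": 0, "fingers": 0.28}
    - {"tx": 0, "ty": 0, "tz": 0.4, "roll": 0, "fingers": 0.28}
    - {"tx": 0, "ty": 0, "tz": 0.6, "roll": 0, "fingers": 0.28}
    - {"tx": 0, "ty": 0, "tz": 0.8, "roll": 0, "fingers": 0.28}
    - {"tx": 0, "ty": 0, "tz": 1.0, "roll": 0, "fingers": 0.28}
    - {"tx": 0, "ty": 0, "tz": 1.2, "roll": 0, "fingers": 0.28}
    - {"tx": 0, "ty": 0, "tz": 1.4, "roll": 0, "fingers": 0.28}
    - {"tx": 0, "ty": 0, "tz": 1.6, "roll": 0, "fingers": 0.28}
    - {"tx": 0, "ty": 0, "tz": 1.8, "roll": 0, "fingers": 0.28}
    - {"tx": 0, "ty": 0, "tz": 2, "roll": 0, "fingers": 0.28}

```text
t: 13.4
tcp_pos: [0.5457, 0.0819, 0.1201]
ee_rot: [[0.951, 0.31, 0.0], [0.31, -0.951, 0.001], [0.001, -0.001, -1.0]]
force: [-5.1, 1.3, 14.8]
grip_width: 0.0617
```

>>> send_rows:
  targets:
    - {"tx": 0, "ty": 0, "tz": 0.2, "roll": 0, "fingers": 0.28}
    - {"tx": 0, "ty": 0, "tz": 0.4, "roll": 0, "fingers": 0.28}
    - {"tx": 0, "ty": 0, "tz": 0.6, "roll": 0, "fingers": 0.28}
    - {"tx": 0, "ty": 0, "tz": 0.7, "roll": 0, "fingers": 0.28}
    - {"tx": 0, "ty": 0, "tz": 0.7, "roll": 0, "fingers": 0.28}
    - {"tx": 0, "ty": 0, "tz": 0.7, "roll": 0, "fingers": 0.28}
    - {"tx": 0, "ty": 0, "tz": 0.7, "roll": 0, "fingers": 0.28}
    - {"tx": 0, "ty": 0, "tz": 0.7, "roll": 0, "fingers": 0.28}
    - {"tx": 0, "ty": 0, "tz": 0.7, "roll": 0, "fingers": 0.28}
    - {"tx": 0, "ty": 0, "tz": 0.7, "roll": 0, "fingers": 0.28}

```text
t: 14.4
tcp_pos: [0.5458, 0.0819, 0.1199]
ee_rot: [[0.951, 0.31, 0.001], [0.31, -0.951, 0.001], [0.001, -0.0, -1.0]]
force: [-5.7, 0.9, 18.3]
grip_width: 0.0618
```

The collar is bound: the force rose to 18 N with only 0.2 mm of travel. I'll retreat and look at the handle.

>>> send_rows:
  targets:
    - {"tx": 0, "ty": 0, "tz": -10, "roll": 0, "fingers": 0.28}
    - {"tx": 0, "ty": 0, "tz": -40, "roll": 0, "fingers": 0.28}
    - {"tx": 0, "ty": 0, "tz": -80, "roll": 0, "fingers": 0.28}
    - {"tx": 0, "ty": 0, "tz": -120, "roll": 0, "fingers": 0.1}
    - {"tx": 0, "ty": -20, "tz": -160, "roll": 0, "fingers": 0}
    - {"tx": 0, "ty": -40, "tz": -180, "roll": 0, "fingers": 0}
    - {"tx": 0, "ty": -40, "tz": -180, "roll": 0, "fingers": 0}
    - {"tx": 0, "ty": -40, "tz": -180, "roll": 0, "fingers": 0}
    - {"tx": 0, "ty": -40, "tz": -180, "roll": 0, "fingers": 0}
    - {"tx": 0, "ty": -40, "tz": -180, "roll": 0, "fingers": 0}

```text
t: 15.4
tcp_pos: [0.5333, 0.1171, 0.2964]
ee_rot: [[0.951, 0.308, -0.003], [0.308, -0.951, -0.001], [-0.003, 0.0, -1.0]]
force: [0.4, -0.5, 0.2]
grip_width: 0.0855
```

Run:
```python
from h import *
from plant import ctrl
import cv2
s=ctrl.state();print(s["tcp_pos"],s["ee_rot"][:,0],s["force"],s["joint_pos"])
I=[]
for n in("scene","top","wrist"):
    c=ctrl.capture(n);np.savez(f"{n}6.npz",**c);I.append(c["image"])
a=cv2.resize(I[0][215:365,200:340],None,fx=2.4,fy=2.4,interpolation=2);b=cv2.resize(I[1][190:290,200:320],None,fx=3.6,fy=3.6,interpolation=2)
print(a.shape,b.shape);o=np.hstack([a,b]);cv2.imwrite("pics/s6.png",o);cv2.imwrite("pics/w6.png",I[2])
```

```text
[0.5333 0.1171 0.2964] [ 0.9515  0.3077 -0.0028] [ 0.4148 -0.5355  0.1618] [  3.6845  25.3929 -28.0082  98.0776  13.4479  60.0417 -10.9025]
(360, 336, 3) (360, 432, 3)
```

View pics/s6.png

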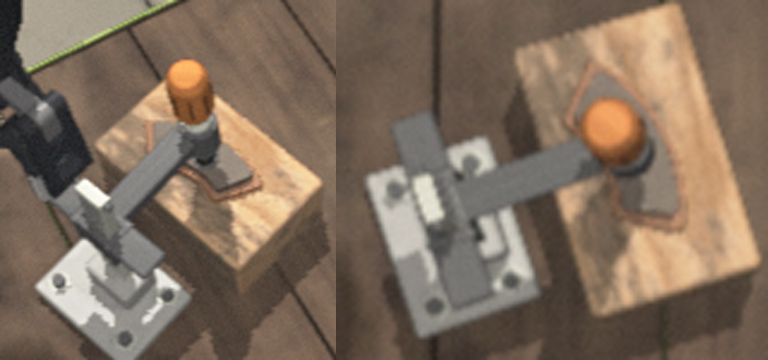

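View pics/w6.png

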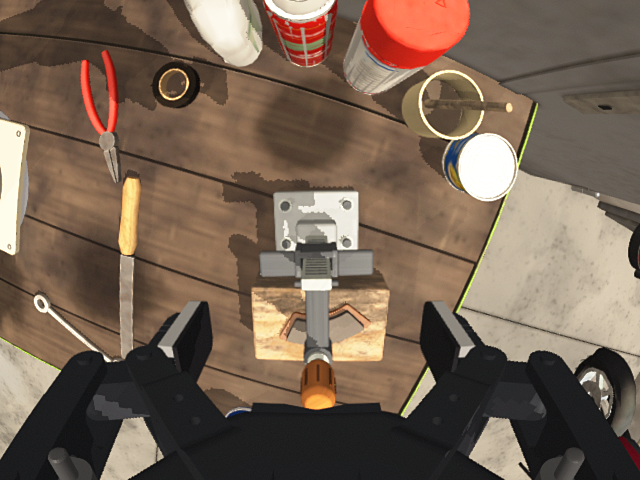

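The handle top is at about (277.5,246.5) in the scene view and (276.7,225.6) in the top view. The foot rests on the lining, the arm is tipped, the pad has not moved, and the bar stands clear above the wings.

Run:
```python
from h import *
S,T,W=[np.load(f"{n}6.npz") for n in("scene","top","wrist")]
x,e=tri(ray(S,277.5,246.5),ray(T,276.7,225.6));print(x,e)
R=np.array([[.951,.309,0],[.309,-.951,0],[0,0,-1]]);t=np.array([.5333,.1171,.2964])
print(R.T@(x-t)*1e3, R.T@(np.array([.5461,.0805,.1])-t)*1e3)
```

```text
[ 0.5752 -0.0139  0.2026] [np.float64(2.2150279828496706), np.float64(2.21502798284967)]
[ -0.6306 137.5645  93.8176] [  0.8634  38.7618 196.4   ]
```

>>> send_rows:
  targets:
    - {"tx": 0, "ty": 30, "tz": 0, "roll": -8, "fingers": 0}
    - {"tx": 0, "ty": 60, "tz": 0, "roll": -17, "fingers": 0}
    - {"tx": 0, "ty": 90, "tz": 0, "roll": -25, "fingers": 0}
    - {"tx": 0, "ty": 120, "tz": 0, "roll": -34, "fingers": 0}
    - {"tx": 0, "ty": 138, "tz": 0, "roll": -42, "fingers": 0}
    - {"tx": 0, "ty": 138, "tz": 10, "roll": -51, "fingers": 0}
    - {"tx": 0, "ty": 138, "tz": 25, "roll": -59, "fingers": 0}
    - {"tx": 0, "ty": 138, "tz": 40, "roll": -68, "fingers": 0}
    - {"tx": 0, "ty": 138, "tz": 50, "roll": -76, "fingers": 0}
    - {"tx": 0, "ty": 138, "tz": 55, "roll": -84, "fingers": 0}

```text
t: 16.55
tcp_pos: [0.5757, -0.0133, 0.2413]
ee_rot: [[-0.213, 0.977, -0.002], [0.977, 0.213, 0.0], [0.001, -0.002, -1.0]]
force: [-0.0, 0.3, 0.1]
grip_width: 0.0856
```

>>> send_rows:
  targets:
    - {"tx": 0, "ty": 0, "tz": 5, "roll": -6, "fingers": 0}
    - {"tx": 0, "ty": 0, "tz": 15, "roll": -6, "fingers": 0}
    - {"tx": 0, "ty": 0, "tz": 30, "roll": -6, "fingers": 0}
    - {"tx": 0, "ty": 0, "tz": 45, "roll": -6, "fingers": 0}
    - {"tx": 0, "ty": 0, "tz": 60, "roll": -6, "fingers": 0}
    - {"tx": 0, "ty": 0, "tz": 70, "roll": -6, "fingers": 0}
    - {"tx": 0, "ty": 0, "tz": 78, "roll": -6, "fingers": 0}
    - {"tx": 0, "ty": 0, "tz": 82, "roll": -6, "fingers": 0}
    - {"tx": 0, "ty": 0, "tz": 82, "roll": -6, "fingers": 0}
    - {"tx": 0, "ty": 0, "tz": 82, "roll": -6, "fingers": 0}

```text
t: 17.55
tcp_pos: [0.5767, -0.0126, 0.1612]
ee_rot: [[-0.309, 0.951, 0.001], [0.951, 0.309, 0.0], [-0.0, 0.001, -1.0]]
force: [-0.5, -0.1, 0.1]
grip_width: 0.0856
```

Run:
```python
from h import *
from plant import ctrl
import cv2
s=ctrl.state();print(s["tcp_pos"],s["ee_rot"][:,0],s["force"],s["wrist_torque"],s["joint_pos"])
c=ctrl.capture("wrist");cv2.imwrite("pics/w7.png",c["image"]);np.savez("w7.npz",**c)
```

```text
[ 0.5767 -0.0126  0.1612] [-0.3092  0.951  -0.0002] [-0.5419 -0.1187  0.1056] [ 0.0202  0.0374 -0.0042] [ 25.6824  41.4043 -44.4792 102.2283  36.234   51.6351  72.8891]
```

View pics/w7.png

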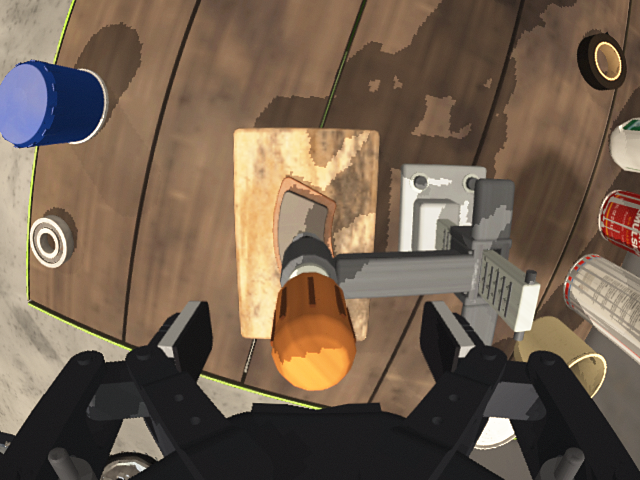

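The handle is centred between the fingers, with its top face at about (314,355), and the filter and bearing are far away on the left. I'll check the offset across the pads with one ray.

Run:
```python
from h import *
W=np.load("w7.npz");R=np.array([[-.309,.951,0],[.951,.309,0],[0,0,-1]]);t=np.array([.5767,-.0126,.1612])
for u,v,z in [(314,390,.197),(306,282,.146)]: print(R.T@(plane(fray(W,u,v),z)-t)*1e3)
```

```text
[ -0.2704  16.131  -35.8   ]
[-4.0894 -5.5648 15.2   ]
```

>>> send_rows:
  squeeze: 60
  targets:
    - {"tx": 0, "ty": 1, "tz": 2, "roll": 0, "fingers": 0.3}
    - {"tx": 0, "ty": 1, "tz": 2, "roll": 0, "fingers": 0.5}
    - {"tx": 0, "ty": 1, "tz": 2, "roll": 0, "fingers": 0.6}
    - {"tx": 0, "ty": 1, "tz": 2, "roll": 0, "fingers": 0.8}
    - {"tx": 0, "ty": 1, "tz": 2, "roll": 0, "fingers": 0.8}
    - {"tx": 0, "ty": 1, "tz": 2, "roll": 0, "fingers": 0.8}
    - {"tx": 0, "ty": 1, "tz": 2, "roll": 0, "fingers": 0.8}
    - {"tx": 0, "ty": 1, "tz": 2, "roll": 0, "fingers": 0.8}
    - {"tx": 0, "ty": 1, "tz": 2, "roll": 0, "fingers": 0.8}
    - {"tx": 0, "ty": 1, "tz": 2, "roll": 0, "fingers": 0.8}

```text
t: 18.6
tcp_pos: [0.5784, -0.0146, 0.1596]
ee_rot: [[-0.308, 0.951, 0.002], [0.951, 0.308, -0.003], [-0.004, 0.001, -1.0]]
force: [1.1, -4.8, 5.5]
grip_width: 0.0282
```

Run:
```python
from h import *
from plant import ctrl
s=ctrl.state();print(s["tcp_pos"],s["ee_rot"],s["force"],s["wrist_torque"],s["grip_width"])
```

```text
[ 0.5784 -0.0146  0.1596] [[-0.308   0.9514  0.0021]
 [ 0.9514  0.308  -0.0033]
 [-0.0038  0.001  -1.    ]] [ 1.0814 -4.8479  5.4717] [-1.4352 -0.3181  0.0412] 0.028231258556256127
```

>>> send_rows:
  targets:
    - {"tx": -0.5, "ty": 0, "tz": 0.1, "roll": 6, "fingers": 0.8}
    - {"tx": -1, "ty": 0, "tz": 0.2, "roll": 12, "fingers": 0.8}
    - {"tx": -1.5, "ty": 0, "tz": 0.3, "roll": 18, "fingers": 0.8}
    - {"tx": -2, "ty": 0, "tz": 0.4, "roll": 24, "fingers": 0.8}
    - {"tx": -2, "ty": 0, "tz": 0.5, "roll": 30, "fingers": 0.8}
    - {"tx": -2, "ty": 0, "tz": 0.6, "roll": 36, "fingers": 0.8}
    - {"tx": -2, "ty": 0, "tz": 0.7, "roll": 42, "fingers": 0.8}
    - {"tx": -2, "ty": 0, "tz": 0.8, "roll": 48, "fingers": 0.8}
    - {"tx": -2, "ty": 0, "tz": 0.9, "roll": 54, "fingers": 0.8}
    - {"tx": -2, "ty": 0, "tz": 1, "roll": 60, "fingers": 0.8}

```text
t: 19.6
tcp_pos: [0.5786, -0.0148, 0.1593]
ee_rot: [[0.671, 0.741, 0.002], [0.741, -0.671, -0.002], [0.0, 0.003, -1.0]]
force: [-1.3, -1.5, 10.8]
grip_width: 0.0281
```

Run:
```python
from h import *
from plant import ctrl
s=ctrl.state();print(s["tcp_pos"],s["ee_rot"][:,0],s["force"],s["wrist_torque"],s["grip_width"])
```

```text
[ 0.5786 -0.0148  0.1593] [0.6714 0.7411 0.0002] [-1.2874 -1.5029 10.8052] [-1.1431  0.2059  0.2398] 0.028083076278684383
```

>>> send_rows:
  targets:
    - {"tx": 0, "ty": 0, "tz": -0.3, "roll": 6, "fingers": 0.8}
    - {"tx": 0, "ty": 0, "tz": -0.5, "roll": 12, "fingers": 0.8}
    - {"tx": 0, "ty": 0, "tz": -0.7, "roll": 18, "fingers": 0.8}
    - {"tx": 0, "ty": 0, "tz": -0.7, "roll": 24, "fingers": 0.8}
    - {"tx": 0, "ty": 0, "tz": -0.7, "roll": 30, "fingers": 0.8}
    - {"tx": 0, "ty": 0, "tz": -0.7, "roll": 36, "fingers": 0.8}
    - {"tx": 0, "ty": 0, "tz": -0.7, "roll": 42, "fingers": 0.8}
    - {"tx": 0, "ty": 0, "tz": -0.7, "roll": 48, "fingers": 0.8}
    - {"tx": 0, "ty": 0, "tz": -0.7, "roll": 54, "fingers": 0.8}
    - {"tx": 0, "ty": 0, "tz": -0.7, "roll": 60, "fingers": 0.8}

```text
t: 20.6
tcp_pos: [0.579, -0.0141, 0.1592]
ee_rot: [[0.978, -0.21, 0.003], [-0.21, -0.978, -0.0], [0.003, -0.0, -1.0]]
force: [-0.9, -1.7, 1.8]
grip_width: 0.0286
```

Run:
```python
from h import *
from plant import ctrl
s=ctrl.state();print(s["tcp_pos"],s["ee_rot"][:,0],s["force"],s["wrist_torque"],s["grip_width"])
```

```text
[ 0.579  -0.0141  0.1592] [ 0.9776 -0.2103  0.003 ] [-0.8925 -1.7169  1.7696] [-0.8589 -0.5769  0.3184] 0.028554130953325298
```

>>> send_rows:
  targets:
    - {"tx": 0, "ty": 0, "tz": 0, "roll": 6, "fingers": 0.8}
    - {"tx": 0, "ty": 0, "tz": 0, "roll": 12, "fingers": 0.8}
    - {"tx": 0, "ty": 0, "tz": 0, "roll": 18, "fingers": 0.8}
    - {"tx": 0, "ty": 0, "tz": 0, "roll": 24, "fingers": 0.8}
    - {"tx": 0, "ty": 0, "tz": 0, "roll": 30, "fingers": 0.8}
    - {"tx": 0, "ty": 0, "tz": 0, "roll": 36, "fingers": 0.8}
    - {"tx": 0, "ty": 0, "tz": 0, "roll": 42, "fingers": 0.8}
    - {"tx": 0, "ty": 0, "tz": 0, "roll": 48, "fingers": 0.8}
    - {"tx": 0, "ty": 0, "tz": 0, "roll": 54, "fingers": 0.8}
    - {"tx": 0, "ty": 0, "tz": 0, "roll": 60, "fingers": 0.8}

```text
t: 21.6
tcp_pos: [0.5795, -0.0154, 0.1592]
ee_rot: [[0.307, -0.952, 0.004], [-0.952, -0.307, -0.002], [0.003, -0.003, -1.0]]
force: [-0.1, -1.1, 3.1]
grip_width: 0.0282
```

Run:
```python
from h import *
from plant import ctrl
import cv2
s=ctrl.state();print(s["tcp_pos"],s["ee_rot"],s["force"],s["wrist_torque"],s["grip_width"])
```

```text
[ 0.5795 -0.0154  0.1592] [[ 0.3071 -0.9517  0.004 ]
 [-0.9517 -0.3072 -0.0023]
 [ 0.0034 -0.0031 -1.    ]] [-0.1056 -1.1311  3.0545] [-1.9378 -0.7549  0.4408] 0.02824827556202483
```

The screw torque went 0.24, 0.32, then 0.44 N·m, in the ratio expected for about 25, 37 and 50 N. I'll release, retreat and check the tilt.

>>> send_rows:
  targets:
    - {"tx": 0, "ty": 0, "tz": 0, "roll": 0, "fingers": 0.5}
    - {"tx": 0, "ty": 0, "tz": 0, "roll": 0, "fingers": 0.2}
    - {"tx": 0, "ty": 0, "tz": 0, "roll": 0, "fingers": 0}
    - {"tx": 0, "ty": 0, "tz": 0, "roll": 0, "fingers": 0}
    - {"tx": 0, "ty": 0, "tz": 0, "roll": 0, "fingers": 0}
    - {"tx": 0, "ty": 0, "tz": -15, "roll": 0, "fingers": 0}
    - {"tx": 0, "ty": 0, "tz": -45, "roll": 0, "fingers": 0}
    - {"tx": 0, "ty": 0, "tz": -85, "roll": 0, "fingers": 0}
    - {"tx": 0, "ty": 0, "tz": -125, "roll": 0, "fingers": 0}
    - {"tx": 0, "ty": 0, "tz": -140, "roll": 0, "fingers": 0}

```text
t: 22.6
tcp_pos: [0.5798, -0.0145, 0.3027]
ee_rot: [[0.309, -0.951, 0.007], [-0.951, -0.309, 0.0], [0.002, -0.007, -1.0]]
force: [0.6, -0.3, 0.4]
grip_width: 0.0852
```

>>> send_rows:
  targets:
    - {"tx": 0, "ty": 40, "tz": -10, "roll": 0, "fingers": 0}
    - {"tx": 0, "ty": 80, "tz": -20, "roll": 0, "fingers": 0}
    - {"tx": 0, "ty": 120, "tz": -20, "roll": 0, "fingers": 0}
    - {"tx": 60, "ty": 130, "tz": -20, "roll": 0, "fingers": 0}
    - {"tx": 100, "ty": 130, "tz": -20, "roll": 0, "fingers": 0}
    - {"tx": 150, "ty": 130, "tz": -20, "roll": 0, "fingers": 0}
    - {"tx": 200, "ty": 130, "tz": -20, "roll": 0, "fingers": 0}
    - {"tx": 200, "ty": 130, "tz": -20, "roll": 0, "fingers": 0}
    - {"tx": 200, "ty": 130, "tz": -20, "roll": 0, "fingers": 0}
    - {"tx": 200, "ty": 130, "tz": -20, "roll": 0, "fingers": 0}

```text
t: 23.6
tcp_pos: [0.5159, -0.2432, 0.3182]
ee_rot: [[0.311, -0.951, -0.001], [-0.951, -0.311, 0.001], [-0.002, 0.0, -1.0]]
force: [-0.2, 0.8, -0.5]
grip_width: 0.0854
```

Run:
```python
from h import *
from plant import ctrl
import cv2
s=ctrl.state();print(s["tcp_pos"],s["force"],s["t"])
I=[]
for n in("scene","top"):
    c=ctrl.capture(n);np.savez(f"{n}8.npz",**c);I.append(c["image"])
P=[np.load(f"{n}6.npz")["image"] for n in("scene","top")]
f=lambda i,k:cv2.resize(i,(400,int(400*k)),interpolation=2)
cv2.imwrite("pics/s8.png",np.vstack([np.hstack([f(J[0][235:305,220:330],70/110) for J in(P,I)]),np.hstack([f(J[1][190:270,205:315],80/110) for J in(P,I)])]))
```

```text
[ 0.5159 -0.2432  0.3182] [-0.1775  0.8194 -0.5172] 23.6
```

View pics/s8.png

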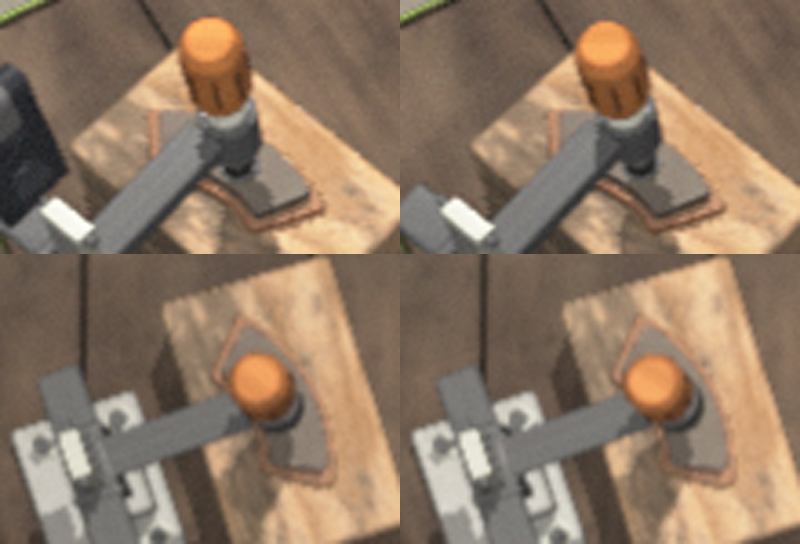

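Run:
```python
from h import *
import cv2
def cen(c,r):
    x,y,w,h=r;g=cv2.cvtColor(c["image"],cv2.COLOR_BGR2HSV)[y:y+h,x:x+w]
    m=cv2.inRange(g,(4,150,90),(18,255,255));k,l,st,ce=cv2.connectedComponentsWithStats(m);i=1+np.argmax(st[1:,4]);return ce[i]+[x,y],st[i,4]
ax=np.array([.309,-.951,0])
for n in "068":
    S,T=np.load(f"scene{n}.npz"),np.load(f"top{n}.npz");a,na=cen(S,(262,222,42,60));b,nb=cen(T,(262,205,32,32))
    x,e=tri(ray(S,*a),ray(T,*b));print(n,a,na,b,nb,x,e[0],ax@(x-[.546,.0795,0]))
```

```text
0 [279.476  241.5697] 416 [278.1205 223.747 ] 166 [ 0.5761 -0.0179  0.2134] 1.1442262130735312 0.10192374747468674
6 [278.5836 252.4759] 353 [276.1782 225.9257] 202 [ 0.577  -0.0131  0.1815] 0.6805998950014501 0.09766798511321775
8 [277.8033 253.1773] 361 [275.4716 226.1023] 176 [ 0.5769 -0.0117  0.1806] 0.831296348909175 0.09628459064122563
```

```bash
python3 -c "
from plant import ctrl
print(ctrl.hand_in())"
```

```text
the job is handed in; nothing more can be done
None
```

The brake pad is clamped on its block and the job is handed in. By my estimate the clamp force is about 45 to 50 N. The robot is clear of everything, and the clock stood at 23.6 s.

- **Pushing the arm down:** I pressed both wings evenly, with about 5–8 N while the collar slid. The foot met the pad and the arm tipped up and bound. At that point the push rose to 18 N with only 0.2 mm more travel.
- **Tightening:** I gripped the handle at 60 N and turned it 180° clockwise in three 60° steps. The torque on the wrist rose from 0.24 to 0.32 to 0.44 N·m, the pattern expected for about 25, 37 and 50 N. I then let go and backed away.
- **Last checks:** The before-and-after pictures show the handle leaning about 1.4 mm further towards the bar. That puts the arm's tilt near 0.073 rad (about 45 N, ±8 N), slightly under the expected 0.075 to 0.08. In the same pictures the pad looks unmoved. The robot did not come near the oil filter or the bearing.

**Disagreements and weak points:**
- The wing tips measured about ±50 mm from the bar instead of the stated ±57 mm, so I closed the fingers to about 61 mm between the pads.
- During the first 60° the gripper pressed down on the handle with about 11 N. I corrected this in the next step.
- I did not check separately whether the handle slipped in the grip.

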